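Latch the instrument case

ROBOT

A 6-joint arm with a two-finger parallel gripper is mounted at the origin on the work surface. World frame = base frame: x ahead of the robot, y to its left, z up, the work surface at z = 0. Lengths are in m, angles in rad, forces in N, time in s.
With the tool pointing down it reaches from about 0.275 to 0.75 m from the base axis. Payload 10.2 kg.
Tool frame: the origin (TCP) lies midway between the tips of the shut fingers; the grasp point (between the pads) lies 19 mm behind it; z points along the fingers, y is the direction in which the jaws open and shut (so a half turn about z gives the same grasp; the last joint's range is limited). The gripper opens to 88 mm and grips with 3 to 60 N. Pads are 18 mm wide; open, the fingers measure 123 mm over their backs; the gripper's body (75 mm by 187 mm) begins 45 mm behind the grasp point.
Start: joints at [-1.413, 0.313, 1.498, -0, 1.331, -0.223], TCP at [0.195, -0.487, 0.239] pointing down, gripper open.
Joint ranges: [-2.94, 2.94], [-0.97, 2.17], [0.19, 2.56], [-1.23, 4.37], [0.02, 3.11], [-2.88, 2.88]. Speed limits (rad/s): [2.39, 2.39, 3.01, 3.14, 3.14, 3.14].

INTERFACE

Orientations are given as a rotation vector (axis times angle).
In Python, from workcell import env gives the robot as it stands.
- The arm moves only by the shell command python3 -m pendant 'ROWS' [OPENING] [FORCE]. ROWS is JSON, one flat list of numbers, 4 for each row, row after row: the shift along the tool's x, y, z in m, then the turn about the tool's z in degrees. In form: [tx, ty, tz, turn, tx, ty, tz, turn, ...]. A call has 1 to 5 rows; each row shifts and turns the commanded pose from where the row before left it, along the tool's axes as they then stand; what a row does not reach is not made up. A row lasts 1/12 s, in which the tool goes at most 41.7 mm and 7.16 degrees, less where a joint would pass 70% of its speed; a pose out of reach is approached as far as the arm can. A call with a gripper value outside its range is refused whole. OPENING is the opening, from 0 (shut) to 1 (fully open), set as the call begins (- or left out, the last holds). The fingers move at their own pace and stop on an object; FORCE is the grip in N (left out, the last holds). Time passes only in rows, so rows that do not move let the fingers close. It gives the time, the measured TCP pose, the force and the opening at its end, in the units of the state.
- env.get_state(): the state, without advancing time (a new reading comes with each control period).
- env.read_camera(name): name is "side" or "top" or "wrist"; returns a dict with "frame" (400x640x3 uint8, red, green, blue), "intrinsics" (3x3 intrinsics, pixels), "world_to_cam" (4x4, takes a point from world to camera coordinates); the wrist camera has in their place "hand_eye" (4x4, takes a point from camera to tool coordinates, whose origin is the TCP and whose axes are the flange's). Camera axes: x right, y up, looking along -z (the intrinsics and any distortion apply to the point x, -y, -z); pixel columns grow to the right and rows downward; lengths in m; the calibration is good to about 2 mm. A picture is of the moment at which its call begins: read the wrist's pose just before it. There is no depth.
- env.sign_off(): hands the job in, once; it reports no verdict.
Trained networks look in a picture, given as the dict that the camera call returned (one of the last four; its "shot" number tells which), for a name from the list of things; names that differ only in an ending like _2 or _b are one class to them, and where a whole thing is asked for, a point or a joint stands for the part that bears it (a point fixed in the world has none). Each returns a list of dicts, best first, with "p" (0 to 1); they miss things now and then, are a little off and sometimes report something else, mostly with a low value. They report only what shows in the picture. A call takes as long as a camera call.
- env.outline_of(picture, thing): "pixels" (400x640 bool, what is visible of it) and "bbox" ([left, top, right, bottom] as shares, 0 to 1, of the picture: columns of its width, rows of its height, round what is visible of it).
- env.landmark_of(picture, thing): "centre" ([column, row] as shares, 0 to 1, of the picture: columns of its width, rows of its height: a listed point, or the origin of a listed thing).
The state is a dict: "clock": time; "joint_pos": joint angles; "qvel": joint speeds; "joint_torque": joint torques, N m; "tool_pos": TCP position; "ee_rot": TCP orientation; "contact_force": force on the tool from outside, world axes, zero at the start; "ft_torque": the same for the moment, N m; "grip_width": finger opening in m.
Only numpy, scipy, OpenCV 4.12 (cv2) and the standard library are available. Lean on these libraries where they do the work, as an engineer would, in place of code of your own. Each camera call takes 0.05 s, during which the arm holds its last target. There are 200 camera calls.

TASK

Latch the instrument case: lower the wire loop of the draw latch behind the hooked keeper on the lid half and draw it back, without forcing it, until its bar is snug under the keeper's lip. Then, in one go, swing the lever over to the other side and press it down over centre onto its stop, bearing on it there for a moment with about 15 N (at least 10, never over 25), so that the lid is pulled up tight. Let go, and leave the things standing around the case where they are.

Things in the scene. Friction and masses are not known exactly. Their poses are not given: they have to be found in the camera images.
- case: Dark grey instrument case standing on its hinged edge, fixed to the bench, 240 (x) by 235 (y) by 150 high. Origin: under the middle of the seam between its halves. y runs across the seam from the base half (lever side) to the lid half (keeper side); x along the seam, parallel to all the latch's hinges; z up. The steel draw latch is on the middle of the flat top.
- lever (a joint): Lever angle, rad. 0: handle level, pointing to -y of the case; pi/2 upright; leans over to the keeper side up to 2.32. Starts at 1.75 to 2.15. Home is on a set screw whose height differs from case to case (home from -0.08 to 0.08, not given: feel for it). Dead centre at 0.19. Friction holds it unloaded, but with the loop taut it springs back if let go before dead centre.
- loop (a joint): Angle of the wire loop relative to the lever, rad, about the case's x axis. The loop's slope above level, on the keeper side, = loop minus lever. Light friction: the loop stays where it is put; moving the lever carries it along.
- lid (a joint): Opening of the lid half about its hinge along the seam's bottom edge, rad. 0 fully shut; the springy gasket holds it at 0.045 (about 7 mm open at the keeper) and it yields about 8 N per mm there; latched it reads under 0.015.
- lever_pivot (a point): Hinge axis of the lever, in its middle, 16 mm above the case's top; 32 mm from the seam on the base half. The loop's own hinge is on the lever, 10 mm from this axis, on the handle's side, 11 degrees below the handle's line when the handle lies level.
- handle_grip (a point): Point in the middle of the lever's handle, 50 mm from the pivot. The handle is a flat steel bar 20 wide (x), 8 thick, reaching 66 mm from the pivot. The latch's closing force on it is under 10 N.
- loop_bar (a point): Middle of the loop's straight end bar (6 mm thick round wire, 42 long), 70 mm from the loop's hinge; the loop's legs are 36 mm apart, centre to centre. Axes: y along the loop from its hinge to the bar, z its upper side.
- tab_grip (a point): Grip point on the loop's upturned finger tab: a plate 16 wide (x), 5 thick, standing 30 mm up from the loop's plane, 16.5 mm beyond the bar; this point is 20 mm above the bar's axis. Pinch its 16 mm width, fingers closing along the case's x; held lightly (about 5 N) it turns between the pads and may creep a few mm, so check the bar.
- keeper_seat (a point): Where the bar's axis sits when hooked, 14 mm above the lid's top; moves with the lid; axes as the case's. The keeper: a steel lip 24 wide, 4 thick, on the lever side, leaning 20 degrees over this point, top 10 mm above it. The bar must come down 3.5 to 7 mm beyond (+y), to a foot plate 1 to 2 mm below the bar's seat level, then be drawn to -y. Do not force the bar on the keeper with over 25 N.
- bottle: Bystander: capped glass reagent bottle, 68 across, 130 high. Origin: centre of its underside.
- tip_box: Bystander: white pipette-tip box with clear lid, 85 by 120 by 63 high. Origin: centre of its underside.
- pipette: Bystander: pipette lying on the bench, about 240 long, 24 thick. Origin: underside below the middle of its barrel.
- beaker: Bystander: glass beaker, 70 across, 85 high. Origin: centre of its underside.

How it is judged:
By the outcome, as a careful person would: the job done as asked, in the order asked, and still so for the second after the job is handed in, with the robot touching nothing.
It also fails if it takes over 64 s, if anything falls off the work surface, if the arm or the gripper's body presses on something with over 40 N, if the wrist force passes 120 N, or if a joint passes its speed limit or range.

## Working session

There is one attempt and no reset: what is moved stays moved. The work goes in short steps, Python scripts to look and compute and a shell command to move; the robot and the scene stay as the last step left them, time stands still between calls to the robot, and variables do not carry over. Pictures are saved under pics/ and viewed, about 8 in all and at most 12, crops included, and the job is handed in when it is done.

```bash
ls; mkdir -p pics
cat > h.py <<'E'
import numpy as np, cv2
from scipy.spatial.transform import Rotation as R
from workcell import env
def tcp():
    s=env.get_state(); T=np.eye(4); T[:3,:3]=R.from_rotvec(s["ee_rot"]).as_matrix(); T[:3,3]=s["tool_pos"]; return T
def shot(n):
    T=tcp(); p=env.read_camera(n)
    W2C=np.array(p["world_to_cam"]) if n!="wrist" else np.linalg.inv(T@np.array(p["hand_eye"]))
    return p,np.array(p["intrinsics"]),W2C
def lm(p,t):
    r=env.landmark_of(p,t)
    return (np.array(r[0]["centre"])*[640,400],r[0]["p"]) if r else (None,0)
def ray(K,W,px):
    d=np.linalg.inv(K)@[px[0],px[1],1]; d=np.array([d[0],-d[1],-d[2]])
    C=np.linalg.inv(W); v=C[:3,:3]@d; return C[:3,3],v/np.linalg.norm(v)
def proj(K,W,X):
    c=W[:3,:3]@X+W[:3,3]; u=K@np.array([c[0],-c[1],-c[2]]); return u[:2]/u[2]
def tri(rays):
    A=0;b=0
    for o,v in rays:
        P=np.eye(3)-np.outer(v,v); A=A+P; b=b+P@o
    X=np.linalg.solve(A,b); return X,[np.linalg.norm((np.eye(3)-np.outer(v,v))@(X-o)) for o,v in rays]
E
python3 - <<'E'
from h import *
s=env.get_state();print(s)
S={n:shot(n) for n in("side","top")}
for n in S:
    cv2.imwrite(f"pics/a_{n}.png",S[n][0]["frame"][:,:,::-1]); print(n,[k for k in S[n][0] if k not in("frame",)],S[n][1].tolist(),S[n][2].round(3).tolist())
for t in "case lever loop lid lever_pivot handle_grip loop_bar tab_grip keeper_seat bottle tip_box pipette beaker".split():
    q={n:lm(S[n][0],t) for n in S}
    print(t,[(n,q[n][0] if q[n][0] is None else q[n][0].round(1),round(q[n][1],2)) for n in q],end=" ")
    if all(q[n][0] is not None for n in q):
        X,e=tri([ray(*S[n][1:],q[n][0]) for n in S]);print(X.round(4),np.round(e,4))
    else:print()
E
```

```text
pics
{'clock': 0.0, 'joint_pos': array([-1.41342658e+00,  3.13487333e-01,  1.49843467e+00, -4.76423630e-05,
        1.33097456e+00, -2.23415164e-01]), 'qvel': array([ 7.00599219e-05,  1.07514853e-03, -7.45436731e-04, -1.38944502e-03,
       -7.39375887e-04,  3.52866045e-04]), 'joint_torque': array([ 1.03138053e-03, -4.02211583e+01, -2.52257091e+01,  6.94104913e-02,
        3.53274797e-02, -1.08517331e-04]), 'tool_pos': array([ 0.19504741, -0.48716293,  0.23814287]), 'ee_rot': array([-3.08353968e+00, -5.94299001e-01,  5.01710425e-06]), 'contact_force': array([ 0.36788401,  0.40397704, -0.66681654]), 'ft_torque': array([ 0.05794833,  0.00932137, -0.02295957]), 'grip_width': 0.08783354475795016}
side ['intrinsics', 'world_to_cam', 'shot'] [[428.057661735308, 0.0, 322.4854408594124], [0.0, 428.057661735308, 202.24568120395278], [0.0, 0.0, 1.0]] [[-0.753, -0.657, -0.017, 0.458], [0.416, -0.497, 0.762, -0.33], [-0.509, 0.567, 0.648, -0.729], [0.0, 0.0, 0.0, 1.0]]
top ['intrinsics', 'world_to_cam', 'shot'] [[403.6474268718847, 0.0, 320.91370184383504], [0.0, 403.6474268718847, 202.95033034739313], [0.0, 0.0, 1.0]] [[-0.011, -1.0, -0.019, 0.048], [0.983, -0.014, 0.183, -0.56], [-0.184, -0.016, 0.983, -0.994], [0.0, 0.0, 0.0, 1.0]]
case [('side', array([329.6, 227.7]), 0.93), ('top', array([347.8, 186.3]), 0.9)] [ 0.6153 -0.0333 -0.0071] [0.0016 0.0016]Traceback (most recent call last):
  File "<stdin>", line 7, in <module>
  File "h.py", line 11, in lm
    r=env.landmark_of(p,t)
ValueError: it knows: beaker, bottle, case, handle_grip, keeper_seat, lever_pivot, loop_bar, pipette, tab_grip, tip_box
```

Run:
```python
from h import *
S={n:shot(n) for n in("side","top")}
for t in "case lever_pivot handle_grip loop_bar tab_grip keeper_seat bottle tip_box pipette beaker".split():
    q={n:lm(S[n][0],t) for n in S}
    print(t,[(n,q[n][0] if q[n][0] is None else q[n][0].round(1),round(q[n][1],2)) for n in q],end=" ")
    if all(q[n][0] is not None for n in q):
        X,e=tri([ray(*S[n][1:],q[n][0]) for n in S]);print(X.round(4),np.round(e,4))
    else:print()
a=np.vstack([cv2.resize(S[n][0]["frame"],(480,300)) for n in S])[:,:,::-1]
cv2.imwrite("pics/a.png",a)
```

```text
case [('side', array([330.8, 227.8]), 0.81), ('top', array([348.1, 187. ]), 0.94)] [ 0.6129 -0.0344 -0.0067] [0.0021 0.0021]
lever_pivot [('side', array([347.1, 171.3]), 0.6), ('top', array([363.2, 180.5]), 0.61)] [ 0.5883 -0.0614  0.1637] [0.0031 0.0031]
handle_grip [('side', array([335.8, 156.8]), 0.87), ('top', array([360.7, 172.2]), 0.89)] [ 0.6039 -0.0499  0.2005] [0.003 0.003]
loop_bar [('side', array([328.1, 148.2]), 0.74), ('top', array([347.7, 163.5]), 0.69)] [ 0.6094 -0.0223  0.2359] [0.0028 0.0028]
tab_grip [('side', array([323.8, 137.9]), 0.56), ('top', array([350.1, 160.6]), 0.74)] [ 0.6146 -0.0234  0.257 ] [0.0029 0.0029]
keeper_seat [('side', array([316.8, 176.4]), 0.64), ('top', array([338.1, 167.6]), 0.81)] [ 0.6221 -0.002   0.1668] [0.0001 0.0001]
bottle [('side', array([236.6, 227.5]), 0.65), ('top', array([294. , 126.8]), 0.59)] [ 0.7921  0.116  -0.0063] [0.0004 0.0004]
tip_box [('side', array([400.2, 187.6]), 0.64), ('top', array([436.6, 203.2]), 0.87)] [ 0.5637 -0.2715  0.001 ] [0.0008 0.0008]
pipette [('side', array([434.2, 228. ]), 0.79), ('top', array([408.8, 262.2]), 0.72)] [ 0.4084 -0.1866  0.0062] [0.0015 0.0015]
beaker [('side', array([247.7, 265.1]), 0.72), ('top', array([346.5, 163. ]), 0.55)] [ 0.8089  0.009  -0.2559] [0.0733 0.0733]
```

View pics/a.png

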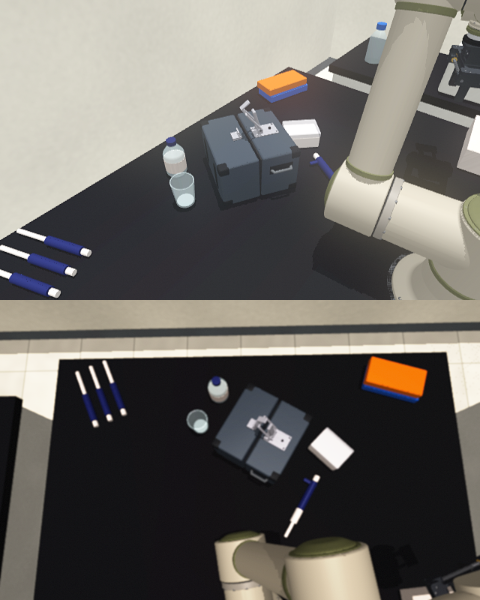

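```bash
for i in 1 2 3; do python3 -m pendant '[0.0327,-0.0161,-0.012,0,0.0327,-0.0161,-0.012,0,0.0327,-0.0161,-0.012,0,0.0327,-0.0161,-0.012,0,0.0327,-0.0161,-0.012,0]'; done; python3 -m pendant '[0,0,0,-7,0,0,0,-7,0,0,0,-7,0,0,0,-7,0,0,0,-7]';python3 -m pendant '[0,0,0,-3.2,0,0,0,0,0,0,0,0]'
cat >> h.py <<'E'
def save(n,im): cv2.imwrite("pics/"+n,im[:,:,::-1])
P="case lever_pivot handle_grip loop_bar tab_grip keeper_seat".split()
def meas(views=("wrist","side","top"),names=P):
    S={n:shot(n) for n in views}; out={}
    for t in names:
        q={n:lm(S[n][0],t) for n in S}; out[t]={n:(q[n][0],q[n][1],*ray(*S[n][1:],q[n][0])) for n in q if q[n][0] is not None}
    return S,out
E
python3 - <<'E'
from h import *
S,o=meas()
for t in o:
    print(t,{n:(v[0].round(1).tolist(),round(v[1],2)) for n,v in o[t].items()},*[x for x in [tri([v[2:] for v in o[t].values()])] if len(o[t])>1])
print(S["wrist"][0]["hand_eye"],S["wrist"][1])
save("b.png",S["wrist"][0]["frame"])
E
```

```text
clock: 1.72
tool_pos: [0.3178, -0.3504, 0.2994]
ee_rot: [3.085, 0.594, 0.0]
contact_force: [0.6, 0.5, -0.8]
grip_width: 0.088
clock: 2.13
tool_pos: [0.4397, -0.2147, 0.3595]
ee_rot: [3.084, 0.594, 0.0]
contact_force: [-0.2, -1.2, -0.0]
grip_width: 0.0882
clock: 2.55
tool_pos: [0.5615, -0.0791, 0.4194]
ee_rot: [3.085, 0.595, 0.0]
contact_force: [-0.3, -0.5, 0.4]
grip_width: 0.0882
clock: 2.97
tool_pos: [0.5608, -0.0808, 0.4186]
ee_rot: [-2.758, -1.503, 0.0]
contact_force: [-0.5, -0.6, -0.5]
grip_width: 0.0883
clock: 3.22
tool_pos: [0.5607, -0.0809, 0.4187]
ee_rot: [-2.722, -1.568, 0.0]
contact_force: [0.1, 0.2, -0.1]
grip_width: 0.088
case {'wrist': ([326.8, 120.7], 0.84), 'side': ([329.7, 230.4], 0.9)} (array([ 0.60955713, -0.03247051, -0.01275724]), [np.float64(0.0019639224049484865), np.float64(0.001963922404948422)])
lever_pivot {'wrist': ([326.8, 146.7], 0.79), 'side': ([346.2, 171.8], 0.84)} (array([ 0.58714006, -0.05943132,  0.16303923]), [np.float64(0.0013626805374685861), np.float64(0.0013626805374685506)])
handle_grip {'wrist': ([333.3, 139.6], 0.95), 'side': ([336.2, 154.4]
[... 486 characters left out ...]
p.float64(0.0007204411235373363)])
keeper_seat {'wrist': ([333.5, 94.6], 0.58), 'side': ([316.3, 178.5], 0.94), 'top': ([334.0, 167.1], 0.71)} (array([6.26330122e-01, 5.83000862e-04, 1.59986158e-01]), [np.float64(0.005472099010630263), np.float64(0.003714927031198897), np.float64(0.006995289267431827)])
[[-1.97951476e-04  9.56535257e-01  2.91616635e-01  7.56712719e-02]
 [ 9.99999659e-01  4.23246948e-04 -7.09490456e-04  5.34070314e-04]
 [-8.02078487e-04  2.91616395e-01 -9.56535015e-01 -1.45367858e-01]
 [ 0.00000000e+00  0.00000000e+00  0.00000000e+00  1.00000000e+00]] [[284.23548978   0.         318.39194572]
 [  0.         284.23548978 201.41709061]
 [  0.           0.           1.        ]]
```

View pics/b.png

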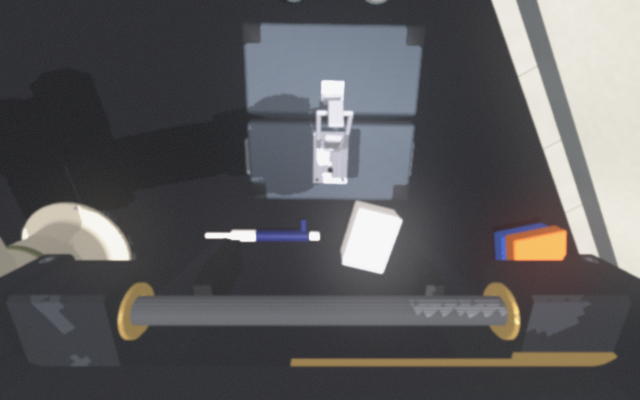

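```bash
cat >> h.py <<'E'
from scipy.optimize import least_squares
KY=[.035]
def model(v):
    # v: cx,cy,yaw,lever,slope,keeper_y
    cx,cy,yaw,a,s,ky=v
    piv=np.array([0,-.032,.166]); u=lambda t:np.array([0,-np.cos(t),np.sin(t)])
    h=piv+.010*u(a-np.radians(11)); ly=np.array([0,np.cos(s),np.sin(s)]); lz=np.array([0,-np.sin(s),np.cos(s)])
    bar=h+.070*ly
    d=dict(case=np.zeros(3),lever_pivot=piv,handle_grip=piv+.05*u(a),hinge=h,loop_bar=bar,tab_grip=bar+.0165*ly+.02*lz,keeper_seat=np.array([0,ky,.1637]))
    M=R.from_euler("z",yaw).as_matrix()
    return {k:M@p+[cx,cy,0] for k,p in d.items()}
def fit(obs,v0=(.613,-.034,np.radians(-30),2.0,1.0,.035),skip=()):
    # obs: list of (K,W,name,px,p)
    def f(v):
        m=model(v); r=[]
        for K,W,t,px,p in obs: r+=list((proj(K,W,m[t])-px)*p/2)
        return np.r_[r,(v[5]-.035)/.002]
    o=least_squares(f,v0,loss="soft_l1"); return o.x,o
def obsof(S,o): return [(S[n][1],S[n][2],t,v[0],v[1]) for t in o for n,v in o[t].items()]
def rep(v,obs):
    print("fit",v[:2].round(4),"yaw",np.degrees(v[2]).round(2),"lever %.3f slope %.3f ky %.4f"%tuple(v[3:]))
    m=model(v)
    for K,W,t,px,p in obs: print(t,(proj(K,W,m[t])-px).round(1),round(p,2),end="; ")
    print()
E
python3 - <<'E'
from h import *
ob=[]
for i in range(2):
    S,o=meas(); ob+=obsof(S,o)
v,_=fit(ob); rep(v,ob); print({k:x.round(4) for k,x in model(v).items()})
T=tcp(); print(T.round(4))
E
```

```text
fit [ 0.6087 -0.0325] yaw -31.29 lever 1.869 slope 0.908 ky 0.0352
case [ 3.6 -0.3] 0.94; case [0.8 0.2] 0.89; lever_pivot [-1.9  0.5] 0.66; lever_pivot [-0.2 -1.7] 0.9; handle_grip [-1.3 -0.2] 0.81; handle_grip [ 0.1 -3.1] 0.8; loop_bar [-2.6 -3.8] 0.9; loop_bar [-2.7  2.5] 0.82; tab_grip [0.3 1.9] 0.91; tab_grip [ 2.4 -1.8] 0.59; tab_grip [14.5 -7.5] 0.7; keeper_seat [0.4 0.9] 0.67; keeper_seat [-5.1 -2.2] 0.94; keeper_seat [ 2.4 -1.6] 0.65; case [2.4 0. ] 0.79; case [-0.1  1.8] 0.87; lever_pivot [0.6 0.4] 0.94; lever_pivot [-0.2 -4.1] 0.87; handle_grip [-2.9 -1.4] 0.58; handle_grip [ 0.9 -0.7] 0.79; loop_bar [-4.7 -0.2] 0.95; loop_bar [0.3 0.1] 0.78; tab_grip [ 1.2 -1. ] 0.76; tab_grip [3.8 0.3] 0.51; keeper_seat [-0.8  0.6] 0.96; keeper_seat [-2.8  1.4] 0.61; keeper_seat [ 1.4 -0.2] 0.76; 
{'case': array([ 0.6087, -0.0325,  0.    ]), 'lever_pivot': array([ 0.5921, -0.0598,  0.166 ]), 'handle_grip': array([ 0.5997, -0.0473,  0.2138]), 'hinge': array([ 0.5926, -0.0589,  0.1759]), 'loop_bar': array([ 0.615 , -0.0221,  0.2311]), 'tab_grip': array([ 0.6121, -0.0269,  0.2564]), 'keeper_seat': array([ 0.627 , -0.0024,  0.1637])}
[[ 0.4997  0.8662 -0.      0.5607]
 [ 0.8662 -0.4997  0.     -0.0809]
 [-0.     -0.     -1.      0.4187]
 [ 0.      0.      0.      1.    ]]
```

```bash
python3 -m pendant '[0.017,0.006,0.033,0,0.017,0.006,0.033,0,0.016,0.005,0.033,0,0,0,0,0,0,0,0,0]'
python3 - <<'E'
from h import *
ob=[]
for i in range(3):
    S,o=meas(("wrist",) if i else ("wrist","side")); ob+=obsof(S,o)
    if i==0: save("c.png",S["wrist"][0]["frame"])
v,_=fit(ob); rep(v,ob); print({k:x.round(4) for k,x in model(v).items()})
print(tcp()[:3,3])
E
```

```text
clock: 6.78
tool_pos: [0.6002, -0.0458, 0.319]
ee_rot: [-2.718, -1.572, 0.003]
contact_force: [-0.7, 0.6, 0.3]
grip_width: 0.0878
fit [ 0.6095 -0.0331] yaw -33.35 lever 1.826 slope 0.888 ky 0.0353
case [-0.1 -1.2] 0.7; case [ 1.1 -2.5] 0.97; lever_pivot [ 48.4 -74.3] 0.41; lever_pivot [-1.8  0.7] 0.82; handle_grip [ 0.4 -1.8] 0.81; handle_grip [ 0.7 -4.2] 0.57; loop_bar [-0.4 -4. ] 0.85; loop_bar [2.  1.3] 0.61; tab_grip [-0.9  1.2] 0.86; tab_grip [0.7 0. ] 0.63; keeper_seat [1.3 2. ] 0.76; keeper_seat [-4.3 -1.8] 0.7; case [-1.9  2.4] 0.8; lever_pivot [2.2 1.9] 0.7; handle_grip [-2.2  1.8] 0.84; loop_bar [-1.6 -0.9] 0.75; tab_grip [ 2.1 -0.7] 0.6; keeper_seat [ 1.6 -1.1] 0.73; case [ 0.1 -0.6] 0.83; lever_pivot [1.8 0.3] 0.83; handle_grip [-1.2 -0.3] 0.91; loop_bar [-0.6 -0.2] 0.93; tab_grip [-0.4  0.7] 0.93; keeper_seat [0.5 0.6] 0.92; 
{'case': array([ 0.6095, -0.0331,  0.    ]), 'lever_pivot': array([ 0.5919, -0.0598,  0.166 ]), 'handle_grip': array([ 0.5989, -0.0493,  0.2144]), 'hinge': array([ 0.5923, -0.0593,  0.176 ]), 'loop_bar': array([ 0.6166, -0.0224,  0.2303]), 'tab_grip': array([ 0.6138, -0.0267,  0.2557]), 'keeper_seat': array([ 0.6289, -0.0036,  0.1637])}
[ 0.60043137 -0.04608973  0.31970821]
```

View pics/c.png

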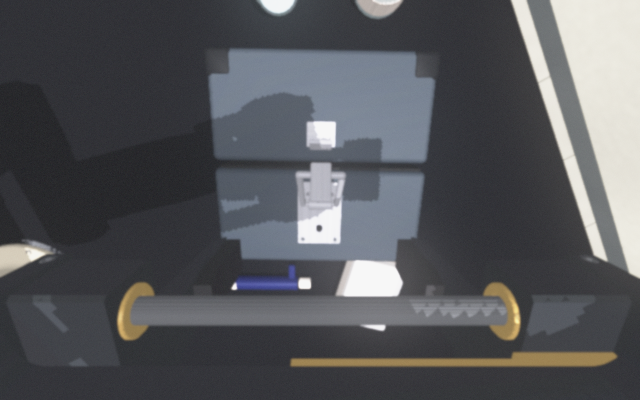

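```bash
python3 -m pendant '[0.01,0.001,0,1,0.01,0.001,0.02,0,0,0,0.03,0,0,0,0.0305,0,0,0,0,0]'; python3 -m pendant '[0,0,0,0,0,0,0,0]'
python3 - <<'E'
from h import *
S,o=meas(("side",)); ob=obsof(S,o)
m=tcp()[:3,3]; print(m, proj(*S["side"][1:],m),[(t,v["side"][0].round(1)) for t,v in o.items() if v])
f=S["side"][0]["frame"][100:220,250:410]; save("d.png",cv2.resize(f,(800,600),interpolation=cv2.INTER_CUBIC))
E
```

```text
clock: 8.6
tool_pos: [0.6103, -0.0293, 0.2334]
ee_rot: [-2.728, -1.544, 0.012]
contact_force: [-0.4, 0.1, -0.9]
grip_width: 0.0881
clock: 8.77
tool_pos: [0.6129, -0.0301, 0.2414]
ee_rot: [2.732, 1.546, 0.003]
contact_force: [-0.4, 0.2, -0.0]
grip_width: 0.0883
[ 0.61243528 -0.02993498  0.23983772] [328.07063085 144.27637588] [('case', array([328.9, 228.1])), ('lever_pivot', array([345.2, 174. ])), ('loop_bar', array([325.5, 147.3])), ('tab_grip', array([325.2, 139.3])), ('keeper_seat', array([320.1, 175.8]))]
```

View pics/d.png

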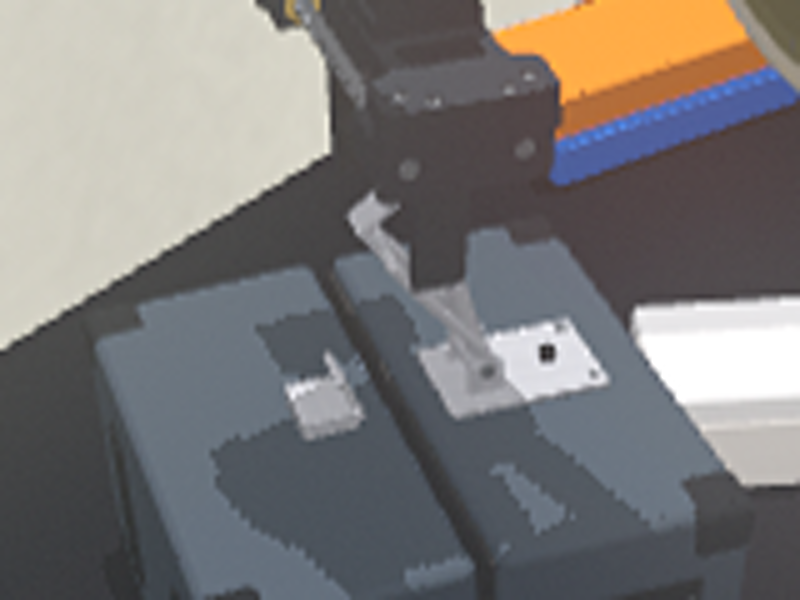

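```bash
python3 -m pendant '[0,0,0,0,0,0,0,0,0,0,0,0,0,0,0,0,0,0,0,0]' 0 5;python3 -m pendant '[0,0,0,0,0,0,0,0,0,0,0,0]'
python3 - <<'E'
from h import *
ob=[]
for i in range(2):
    S,o=meas(("side","wrist")); ob+=obsof(S,o)
rep(fit(ob)[0],ob)
a=cv2.resize(S["side"][0]["frame"][100:220,250:410],(640,480),interpolation=cv2.INTER_CUBIC)
save("e.png",a)
E
```

```text
clock: 9.53
tool_pos: [0.6123, -0.0299, 0.2392]
ee_rot: [-2.734, -1.547, 0.0]
contact_force: [-0.0, -0.0, -0.6]
grip_width: 0.0571
clock: 9.78
tool_pos: [0.6123, -0.0299, 0.2392]
ee_rot: [-2.734, -1.547, 0.0]
contact_force: [0.2, -0.1, -0.3]
grip_width: 0.0368
fit [ 0.6093 -0.0335] yaw -29.52 lever 1.846 slope 0.903 ky 0.0353
case [ 0.9 -1. ] 0.58; case [2.8 0.9] 0.74; lever_pivot [-2.9 -0.1] 0.94; lever_pivot [-0.9 79.3] 0.65; handle_grip [ 0.4 -4.5] 0.81; loop_bar [2.8 1.1] 0.53; loop_bar [-0.7 -0.4] 0.78; tab_grip [ 0.7 -1.7] 0.66; tab_grip [-1.   1.9] 0.56; keeper_seat [-5.6 -2.8] 0.88; keeper_seat [0.1 0.8] 0.82; case [-0.2 -0.1] 0.92; case [  3.  -59.2] 0.33; lever_pivot [-0.3 -1.3] 0.92; handle_grip [-0.5  0.9] 0.71; loop_bar [-2.   1.5] 0.43; loop_bar [-2.3 -3.5] 0.97; tab_grip [-20.  -33.2] 0.59; tab_grip [1.  2.1] 0.64; keeper_seat [-4.2 -0.8] 0.69; keeper_seat [0.7 1.9] 0.56;
```

View pics/e.png

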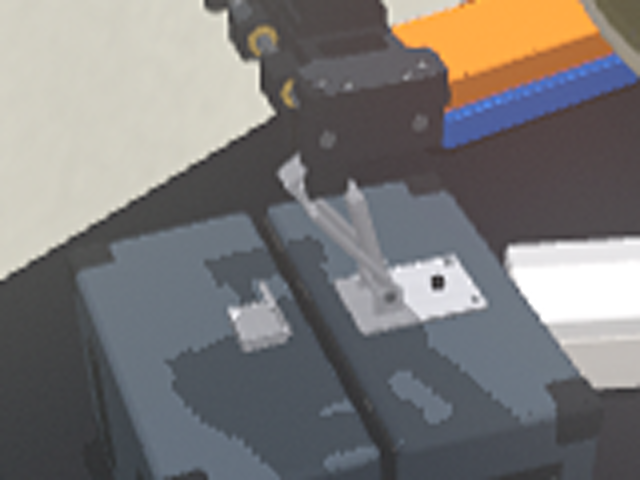

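```bash
python3 -m pendant '[0,0,0,0,0,0,0,0,0,0,0,0,0,0,0,0,0,0,0,0]' 0 5
python3 - <<'E'
from h import *
S={n:shot(n) for n in("side","wrist")}
a=cv2.resize(S["side"][0]["frame"][110:190,280:380],(500,400),interpolation=cv2.INTER_CUBIC)
b=cv2.resize(S["wrist"][0]["frame"][120:320,240:400],(320,400),interpolation=cv2.INTER_CUBIC)
save("f.png",np.hstack([a,b]))
T=tcp(); g=T[:3,3]+[0,0,.019]; print([(n,proj(*S[n][1:],T[:3,3]),proj(*S[n][1:],g)) for n in S])
E
```

```text
clock: 11.6
tool_pos: [0.6122, -0.0297, 0.2392]
ee_rot: [-2.734, -1.547, 0.0]
contact_force: [-4.1, 3.8, 1.0]
grip_width: 0.0159
[('side', array([328.09199592, 144.62287134]), array([328.01069932, 136.86959522])), ('wrist', array([317.26073497, 254.31289713]), array([317.12598527, 272.05656871]))]
```

View pics/f.png

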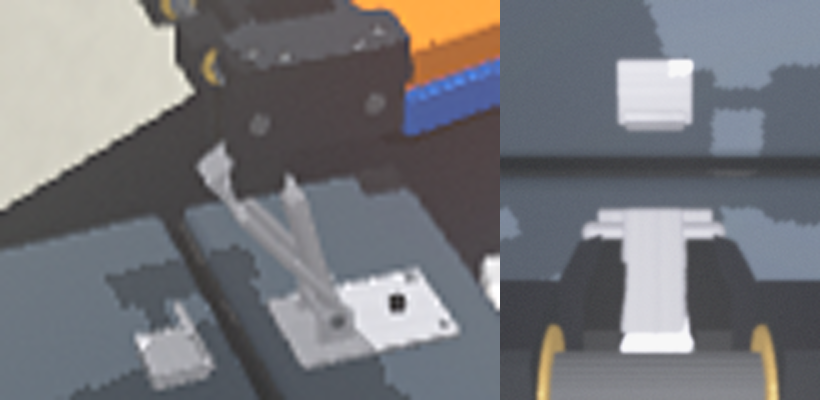

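```bash
cat > traj.py <<'E'
import numpy as np,sys
def grip(a,s,g=(16.5,24)):
    t=a-np.radians(11); h=np.array([-32-10*np.cos(t),166+10*np.sin(t)])
    ly=np.array([np.cos(s),np.sin(s)]); lz=np.array([-ly[1],ly[0]])
    return h+70*ly+g[0]*ly+g[1]*lz, h+70*ly
E
python3 - <<'E'
from traj import *
p0=None
for a,s in [(1.84,.9),(1.9,.75),(1.97,.6),(2.05,.45),(2.13,.3),(2.15,.2),(2.15,.1),(2.15,0),(2.15,-.06),(2.15,-.13),(2.15,-.19)]:
    p,b=grip(a,s); print(a,s,b.round(1), p.round(1), (p-p0).round(1) if p0 is not None else ''); p0=p
E
```

```text
1.84 0.9 [ 12.3 230.8] [  3.7 258.6] 
1.9 0.75 [ 20.6 223.6] [ 16.3 252.4] [12.6 -6.2]
1.97 0.6 [ 27.8 215.3] [ 27.9 244.4] [11.6 -8. ]
2.05 0.45 [ 33.9 206. ] [ 38.3 234.8] [10.4 -9.6]
2.13 0.3 [ 38.5 196. ] [ 47.1 223.8] [  8.9 -11. ]
2.15 0.2 [ 40.4 189.2] [ 51.8 216. ] [ 4.6 -7.9]
2.15 0.1 [ 41.4 182.2] [ 55.4 207.8] [ 3.7 -8.2]
2.15 0 [ 41.8 175.3] [ 58.3 199.3] [ 2.8 -8.5]
2.15 -0.06 [ 41.7 171.1] [ 59.6 194. ] [ 1.3 -5.2]
2.15 -0.13 [ 41.2 166.2] [ 60.7 187.8] [ 1.1 -6.2]
2.15 -0.19 [ 40.5 162. ] [ 61.3 182.5] [ 0.6 -5.4]
```

Lower down to slope ≈ 0.2, half-segment rows, then check.

```bash
python3 -m pendant '[0.0042,-0.001,0.002,0,0.0042,0,0.002,0,0.0042,0,0.0022,0,0.0058,0,0.004,0,0.0058,0,0.004,0]'
python3 -m pendant '[0.0052,0,0.0048,0,0.0052,0,0.0048,0,0.0045,0,0.0055,0,0.0044,0,0.0055,0,0,0,0,0]'
python3 -m pendant '[0.0023,0,0.004,0,0.0023,0,0.004,0,0,0,0,0]'
python3 - <<'E'
from h import *
ob=[]
for i in range(2):
    S,o=meas(("side","wrist")); ob+=obsof(S,o)
rep(fit(ob,v0=(.609,-.033,-.54,2.1,.2,.035))[0],ob)
T=tcp(); c=R.from_euler("z",np.radians(31)).as_matrix()@(T[:3,3]-[.6093,-.0333,0]); print("case coords tcp",c)
a=cv2.resize(S["side"][0]["frame"][120:200,280:380],(500,400),interpolation=cv2.INTER_CUBIC)
b=cv2.resize(S["wrist"][0]["frame"][50:250,240:400],(320,400),interpolation=cv2.INTER_CUBIC)
save("g.png",np.hstack([a,b]))
E
```

```text
clock: 12.12
tool_pos: [0.6241, -0.0084, 0.2242]
ee_rot: [-2.734, -1.547, 0.002]
contact_force: [-2.6, -2.0, -2.6]
grip_width: 0.0162
clock: 12.53
tool_pos: [0.634, 0.0086, 0.2031]
ee_rot: [-2.733, -1.548, 0.001]
contact_force: [-2.8, -2.1, -2.9]
grip_width: 0.0156
clock: 12.78
tool_pos: [0.6363, 0.0122, 0.1958]
ee_rot: [-2.734, -1.547, 0.0]
contact_force: [-3.1, -1.4, -0.3]
grip_width: 0.0159
fit [ 0.608  -0.0338] yaw -31.86 lever 2.346 slope 0.195 ky 0.0344
case [2.8 2.3] 0.85; case [   1.6 -115.2] 0.37; lever_pivot [-2.  2.] 0.93; lever_pivot [0.8 4.3] 0.57; handle_grip [-1.  -3.4] 0.63; handle_grip [-1.  -1.3] 0.57; loop_bar [-1.5  1.6] 0.57; loop_bar [-2.5 -0.9] 0.74; tab_grip [1.1 0.5] 0.41; tab_grip [0.6 1.1] 0.96; keeper_seat [-3.5 -1.1] 0.58; case [0.1 0.1] 0.87; lever_pivot [-1.   0.2] 0.73; lever_pivot [-0.2  2. ] 0.89; handle_grip [-67.2 -27.8] 0.53; handle_grip [0.3 0.5] 0.85; loop_bar [1.3 3. ] 0.54; loop_bar [-0.6 -3.7] 0.65; tab_grip [3.4 1.9] 0.48; tab_grip [0.7 0.3] 0.72; keeper_seat [-1.3 -2.7] 0.84; 
case coords tcp [-0.00020825  0.0526335   0.19641449]
```

View pics/g.png

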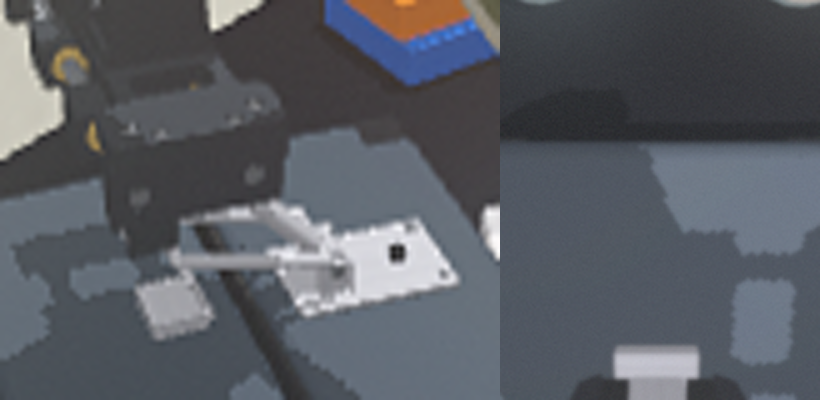

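```bash
python3 -m pendant '[0.0012,0,0.004,0,0.0012,0,0.004,0,0.001,0,0.004,0,0.0008,0,0.003,0,0,0,0,0]'
python3 - <<'E'
from h import *
ob=[]
for i in range(3):
    S,o=meas(("side","wrist")); ob+=obsof(S,o)
rep(fit(ob,v0=(.609,-.033,-.54,2.1,.2,.035))[0],ob)
a=cv2.resize(S["side"][0]["frame"][140:200,290:370],(800,600),interpolation=cv2.INTER_CUBIC)
save("i.png",a)
E
```

```text
clock: 14.6
tool_pos: [0.6384, 0.0159, 0.1806]
ee_rot: [-2.733, -1.547, 0.0]
contact_force: [-1.4, 1.7, 1.2]
grip_width: 0.0159
fit [ 0.6093 -0.0319] yaw -31.52 lever 2.324 slope 0.052 ky 0.0352
case [ 1.6 -0.5] 0.73; lever_pivot [-1.4 -3.3] 0.94; lever_pivot [ 0.8 -1. ] 0.89; handle_grip [ 0.4 -0.8] 0.76; handle_grip [ 1.4 -1. ] 0.58; loop_bar [-1.4  0.3] 0.55; loop_bar [ 0.6 -0.2] 0.56; tab_grip [ 1.1 -1.8] 0.43; tab_grip [-0.6  1.8] 0.84; keeper_seat [-3.4 -0.8] 0.74; keeper_seat [-0.7  0.8] 0.92; case [ 0.7 -1.8] 0.75; lever_pivot [-2.  -2.1] 0.61; lever_pivot [-1.9  0.3] 0.73; handle_grip [ 1.7 -0.2] 0.76; handle_grip [-1.  -0.2] 0.93; loop_bar [-1.7  4.4] 0.61; loop_bar [-0.3 -2.6] 0.95; tab_grip [-25.    3.3] 0.61; tab_grip [ 1.1 -0.4] 0.64; keeper_seat [-3.3 -1.5] 0.94; keeper_seat [-0.   1.5] 0.61; case [-3.1 -1.8] 0.93; case [ 60.6 202.1] 0.32; lever_pivot [-1.2 -2. ] 0.8; lever_pivot [-0.1  3. ] 0.93; handle_grip [ 0.1 -2.8] 0.66; handle_grip [-2.9  0.4] 0.78; loop_bar [-0.5  2.3] 0.62; loop_bar [-0.1 -2.2] 0.57; tab_grip [ 1.7 -0.8] 0.4; tab_grip [0.2 1. ] 0.93; keeper_seat [-1.2 -3.1] 0.59; keeper_seat [ 0.7 -0.3] 0.74;
```

View pics/i.png

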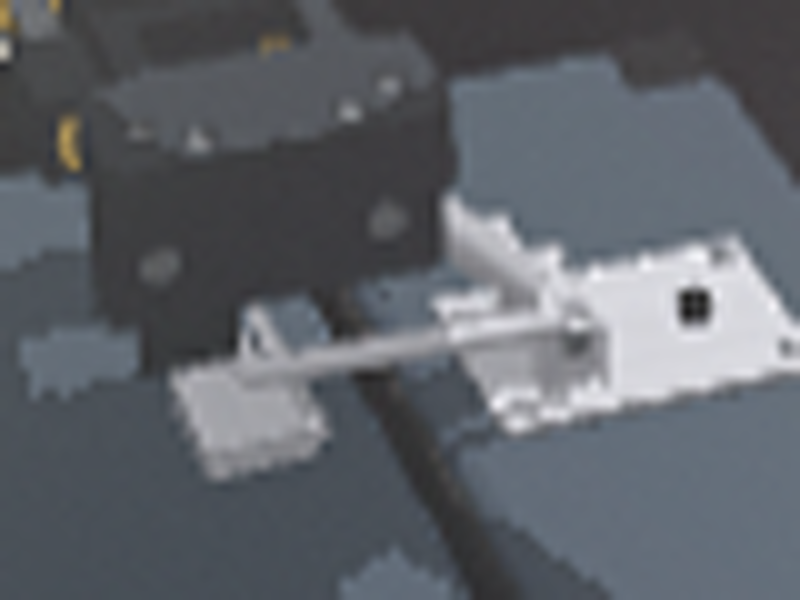

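```bash
python3 -m pendant '[0.0002,0,0.004,0,0.0003,0,0.004,0,0.0005,0,0.003,0,0,0,0,0]'
python3 - <<'E'
from h import *
ob=[]
for i in range(3):
    S,o=meas(("side","wrist")); ob+=obsof(S,o)
v,_=fit(ob,v0=(.609,-.033,-.54,2.1,.2,.035)); print(v.round(4)); m=model(v); c=R.from_euler("z",-v[2]).as_matrix()
print([(k,(c@(m[k]-m["case"])).round(4)) for k in("loop_bar","keeper_seat","tab_grip")], c@(tcp()[:3,3]-m["case"]))
E
```

```text
clock: 17.03
tool_pos: [0.6385, 0.016, 0.1693]
ee_rot: [-2.734, -1.547, 0.003]
contact_force: [0.8, 1.4, -0.1]
grip_width: 0.0159
[ 0.6084 -0.0329 -0.5687  2.411  -0.0854  0.0363]
[('loop_bar', array([0.    , 0.0438, 0.168 ])), ('keeper_seat', array([-0.    ,  0.0363,  0.1637])), ('tab_grip', array([0.    , 0.0619, 0.1865]))] [-0.00075089  0.05754279  0.17034976]
```

```bash
python3 -m pendant '[0.0002,0,0.002,0,0,0,0.0015,0,0,0,0.001,0]'; python3 -m pendant '[0,0,0.001,0,0,0,0.0005,0]'; python3 -m pendant '[0,0,0.001,0,0,0,0,0]'
```

```text
clock: 19.38
tool_pos: [0.639, 0.0165, 0.166]
ee_rot: [2.734, 1.547, 0.0]
contact_force: [-4.1, -2.0, 0.7]
grip_width: 0.0159
clock: 19.55
tool_pos: [0.6391, 0.0166, 0.1644]
ee_rot: [2.734, 1.547, 0.0]
contact_force: [-3.6, -2.0, 0.8]
grip_width: 0.0163
clock: 19.72
tool_pos: [0.639, 0.0166, 0.1633]
ee_rot: [-2.734, -1.547, -0.0]
contact_force: [-2.2, -1.0, 0.7]
grip_width: 0.0159
```

Run:
```python
from h import *
ob=[]
for i in range(3):
    S,o=meas(("side","wrist")); ob+=obsof(S,o)
v,_=fit(ob,v0=(.609,-.033,-.54,2.1,.2,.035)); print(v.round(4)); m=model(v); c=R.from_euler("z",-v[2]).as_matrix()
print([(k,(c@(m[k]-m["case"])).round(4)) for k in("loop_bar","keeper_seat","tab_grip")], c@(tcp()[:3,3]-m["case"]))
s=env.get_state(); print(s["contact_force"],s["ft_torque"])
a=cv2.resize(S["side"][0]["frame"][140:200,290:370],(800,600),interpolation=cv2.INTER_CUBIC)
save("j.png",a)
```

```text
[ 0.6084 -0.0328 -0.563   3.1891 -0.0326  0.0364]
[('loop_bar', array([0.    , 0.0479, 0.1652])), ('keeper_seat', array([-0.    ,  0.0364,  0.1637])), ('tab_grip', array([0.    , 0.065 , 0.1846]))] [-0.00048064  0.05803946  0.16344102]
[-0.68599064  1.41112331 -0.15748325] [ 0.30684514  0.13470392 -0.00510538]
```

View pics/j.png

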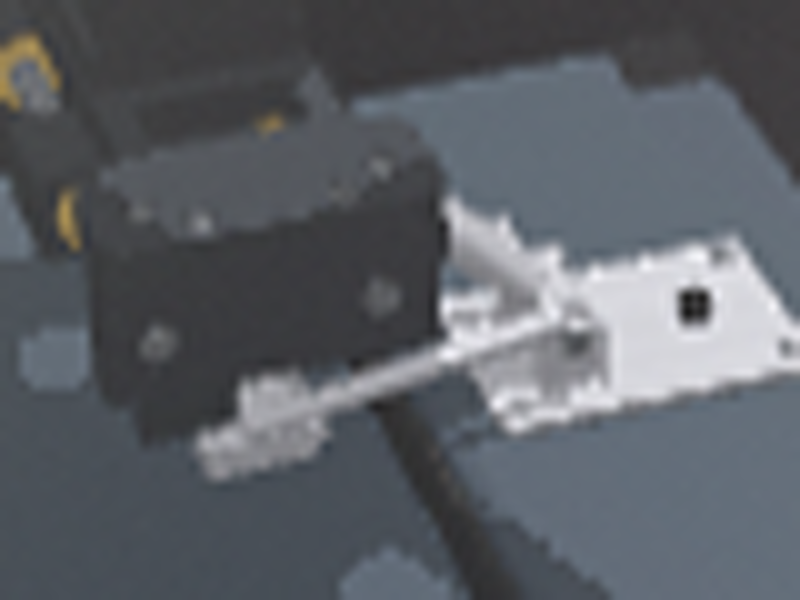

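Run:
```python
from h import *
p,K,W=shot("side")
c=np.array([.6090,-.0333,0]); yaw=np.radians(-31.3); M=R.from_euler("z",yaw).as_matrix()
def inv(px,x):
    o,v=ray(K,W,px); o=M.T@(o-c); v=M.T@v; return (o+v*(x-o[0])/v[0]).round(4)[1:]
print("bar end",inv((290+21.0,140+45.5),.021))
print("lip top near corner f.png",inv((280+178/5,110+303/5),.012),inv((280+190/5,110+318/5),.012))
print("loop hinge j",inv((290+57.5,140+33.0),.020))
for q in [(0,-.032,.166),(.021,.0385,.162),(.021,.042,.162),(.021,.045,.164),(.012,.035,.150)]: print(q,((proj(K,W,M@np.array(q)+c)-[290,140])*10).round())
```

```text
bar end [0.0406 0.1238]
lip top near corner f.png [0.0309 0.17  ] [0.0256 0.1605]
loop hinge j [-0.048   0.1389]
(0, -0.032, 0.166) [541. 297.]
(0.021, 0.0385, 0.162) [213. 319.]
(0.021, 0.042, 0.162) [198. 322.]
(0.021, 0.045, 0.164) [185. 317.]
(0.012, 0.035, 0.15) [241. 382.]
```

Run:
```python
from h import *
p,K,W=shot("side")
c=np.array([.6090,-.0333,0]); yaw=np.radians(-31.3); M=R.from_euler("z",yaw).as_matrix()
def inv(px,x):
    o,v=ray(K,W,px); o=M.T@(o-c); v=M.T@v; return (o+v*(x-o[0])/v[0]).round(4)[1:]
print("bar end j",inv((290+21.0,140+45.5),-.021))
print("bar end i",inv((290+24.5,140+36.5),-.021))
print("lip top near corner f.png",inv((280+178/5,110+303/5),-.012))
print("pivot boss j",inv((290+57.5,140+33.5),-.022))
for q in [(-.022,-.032,.166),(-.021,.0385,.162),(-.021,.042,.162),(-.021,.045,.164),(-.012,.031,.171)]: print(q,((proj(K,W,M@np.array(q)+c)-[290,140])*10).round())
```

```text
bar end j [0.0517 0.1578]
bar end i [0.0431 0.1801]
lip top near corner f.png [0.0377 0.1882]
pivot boss j [-0.0319  0.1708]
(-0.022, -0.032, 0.166) [575. 352.]
(-0.021, 0.0385, 0.162) [268. 428.]
(-0.021, 0.042, 0.162) [252. 431.]
(-0.021, 0.045, 0.164) [239. 426.]
(-0.012, 0.031, 0.171) [287. 364.]
```

```bash
python3 -m pendant '[0,0,0.0007,0,0,0,0,0]'; python3 -m pendant '[0,0,0.0007,0,0,0,0,0]'; python3 -m pendant '[0,0,0.0007,0,0,0,0,0]'
```

```text
clock: 22.08
tool_pos: [0.639, 0.0165, 0.1626]
ee_rot: [-2.734, -1.547, 0.0]
contact_force: [-1.6, 2.9, -0.3]
grip_width: 0.0159
clock: 22.25
tool_pos: [0.6389, 0.0165, 0.1619]
ee_rot: [-2.734, -1.547, 0.0]
contact_force: [-1.2, 2.0, -0.2]
grip_width: 0.0159
clock: 22.42
tool_pos: [0.6389, 0.0165, 0.1611]
ee_rot: [-2.734, -1.547, 0.0]
contact_force: [-1.0, 1.4, 0.3]
grip_width: 0.0161
```

```bash
for i in 1 2 3; do python3 -m pendant '[0,0,0.0008,0,0,0,0,0]' | grep -E 'pos|force'; done
```

```text
tool_pos: [0.6389, 0.0164, 0.1603]
contact_force: [-1.2, 1.4, 0.7]
tool_pos: [0.6389, 0.0164, 0.1596]
contact_force: [-2.1, 0.6, 0.5]
tool_pos: [0.639, 0.0164, 0.1594]
contact_force: [-2.6, 0.2, 4.8]
```

```bash
for i in 1 2; do python3 -m pendant '[-0.001,0,-0.0002,0,-0.001,0,0,0,0,0,0,0]' | grep -E 'clock|pos|force'; done
```

```text
clock: 23.17
tool_pos: [0.6384, 0.0156, 0.1594]
contact_force: [0.7, 5.0, 1.8]
clock: 23.42
tool_pos: [0.6373, 0.0138, 0.1593]
contact_force: [1.4, 5.0, 1.0]
```

```bash
cat > chk.py <<'E'
from h import *
S,o=meas(("side","wrist"),["handle_grip","loop_bar","keeper_seat"]); ob=obsof(S,o)
f=lambda w:np.r_[.6090,-.0333,np.radians(-31.3),w]
def g(w):
    m=model(f(w)); return np.r_[np.concatenate([(proj(K,W,m[t])-px)*p/2 for K,W,t,px,p in ob]),(w[2]-.035)/.002]
r=least_squares(g,[2.,-.2,.035],loss="soft_l1").x; m=model(f(r)); print("lever,slope,ky",r.round(3)); rep(f(r),ob)
M=R.from_euler("z",np.radians(31.3)).as_matrix()
print([(k,(M@(m[k]-m["case"]))[1:].round(4)) for k in("loop_bar","tab_grip")],"tcp",(M@(tcp()[:3,3]-m["case"])).round(4))
E
python3 chk.py
python3 - <<'E'
from h import *
S=shot("side"); a=cv2.resize(S[0]["frame"][140:200,290:370],(800,600),interpolation=cv2.INTER_CUBIC)
save("k.png",a)
E
```

```text
lever,slope,ky [ 2.164 -0.202  0.036]
fit [ 0.609  -0.0333] yaw -31.3 lever 2.164 slope -0.202 ky 0.0356
handle_grip [-0.   0.3] 0.78; loop_bar [-1.6  2.7] 0.69; loop_bar [0.5 0.5] 0.92; keeper_seat [-5.9  2.6] 0.93; keeper_seat [-1.2  3.4] 0.66; 
[('loop_bar', array([0.0405, 0.1612])), ('tab_grip', array([0.0607, 0.1774]))] tcp [-0.0003  0.0542  0.1593]
```

View pics/k.png

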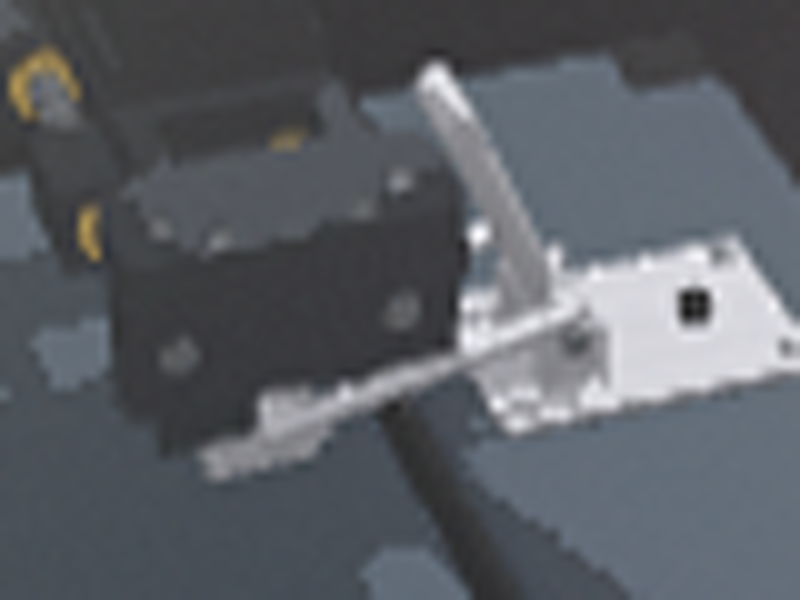

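```bash
python3 -m pendant '[0,0,0,0,-0.0008,0,0,0,0,0,0,0]' 0 8 | grep -E 'clock|pos|force';for i in 1 2; do python3 -m pendant '[-0.0008,0,0,0,0,0,0,0]' | grep -E 'clock|pos|force'; done; python3 chk.py
```

```text
clock: 24.12
tool_pos: [0.6365, 0.0124, 0.1593]
contact_force: [0.6, 4.9, 2.2]
clock: 24.28
tool_pos: [0.636, 0.0117, 0.1593]
contact_force: [1.3, 3.9, 1.1]
clock: 24.45
tool_pos: [0.6357, 0.011, 0.1594]
contact_force: [0.7, 5.0, 0.9]
lever,slope,ky [ 1.904 -0.132  0.036]
fit [ 0.609  -0.0333] yaw -31.3 lever 1.904 slope -0.132 ky 0.0358
handle_grip [-0.2 -1. ] 0.56; loop_bar [-0.3 -0.4] 0.66; loop_bar [-0.8 -0.1] 0.84; keeper_seat [-2.4 -0.8] 0.56; keeper_seat [-0.5  2.1] 0.61; 
[('loop_bar', array([0.0388, 0.1667])), ('tab_grip', array([0.0578, 0.1843]))] tcp [-0.0002  0.0517  0.1594]
```

```bash
for i in 1 2 3; do python3 -m pendant '[-0.0008,0,0,0,0,0,0,0]' | grep -E 'pos|force'; done; python3 chk.py
```

```text
tool_pos: [0.6353, 0.0104, 0.1594]
contact_force: [0.4, 4.4, 2.0]
tool_pos: [0.635, 0.0098, 0.1595]
contact_force: [1.4, 5.3, 2.3]
tool_pos: [0.6347, 0.0093, 0.1596]
contact_force: [0.9, 6.0, 2.3]
lever,slope,ky [ 1.642 -0.191  0.035]
fit [ 0.609  -0.0333] yaw -31.3 lever 1.642 slope -0.191 ky 0.0353
handle_grip [-1.3 -1.8] 0.49; loop_bar [0.2 2.7] 0.5; loop_bar [-2.9  0.4] 0.89; keeper_seat [-4.1  0.3] 0.84; keeper_seat [-1.8  0.7] 0.96; 
[('loop_bar', array([0.0355, 0.1627])), ('tab_grip', array([0.0555, 0.1792]))] tcp [-0.0002  0.0497  0.1596]
```

```bash
for i in 1 2 3; do python3 -m pendant '[-0.0007,0,0,0,0,0,0,0]' | grep -E 'pos|force'; done; python3 chk.py
```

```text
tool_pos: [0.6345, 0.009, 0.1597]
contact_force: [3.8, 7.4, 3.6]
tool_pos: [0.6343, 0.0088, 0.1598]
contact_force: [4.0, 9.4, 2.8]
tool_pos: [0.6342, 0.0084, 0.1598]
contact_force: [4.7, 10.7, 2.5]
lever,slope,ky [ 1.545 -0.198  0.036]
fit [ 0.609  -0.0333] yaw -31.3 lever 1.545 slope -0.198 ky 0.0359
handle_grip [-0.6 -1.9] 0.54; loop_bar [-0.   1.2] 0.47; loop_bar [-1.6  0.2] 0.85; keeper_seat [ 0.2 -0.6] 0.74; keeper_seat [-2.1  1.5] 0.58; 
[('loop_bar', array([0.0345, 0.162 ])), ('tab_grip', array([0.0546, 0.1783]))] tcp [-0.0002  0.0487  0.1598]
```

```bash
python3 -m pendant '[0.0008,0,0,0,0,0,0,0,0,0,0,0]' 0.5 8| grep -E 'clock|pos|force|wid'; python3 -m pendant '[0,0,0,0,0,0,0,0,0,0,0,0]' | grep -E 'clock|pos|force|wid'; python3 chk.py
python3 - <<'E'
import numpy as np
p0=None
for a in [1.55,1.4,1.25,1.1,.95,.8,.65,.5,.4,.3,.2,.15,.1,.05,0,-.05]:
    t=np.array([-32-58*np.cos(a)+4*np.sin(a)+9,166+58*np.sin(a)+4*np.cos(a)]); print(a,t.round(1),(t-p0).round(1) if p0 is not None else ''); p0=t
E
```

```text
clock: 26.9
tool_pos: [0.6336, 0.0071, 0.159]
contact_force: [-0.1, 0.1, -0.1]
grip_width: 0.0339
clock: 27.15
tool_pos: [0.6337, 0.0076, 0.1593]
contact_force: [0.4, 0.0, 0.2]
grip_width: 0.0436
lever,slope,ky [ 1.6   -0.174  0.036]
fit [ 0.609  -0.0333] yaw -31.3 lever 1.600 slope -0.174 ky 0.0362
handle_grip [-0.1  0.3] 0.81; loop_bar [-1.1  2.5] 0.49; loop_bar [-1.6  0.5] 0.66; keeper_seat [-0.2  0.2] 0.62; keeper_seat [-2.1  0.8] 0.96; 
[('loop_bar', array([0.0353, 0.1637])), ('tab_grip', array([0.055 , 0.1806]))] tcp [-0.0002  0.048   0.1593]
1.55 [-20.2 224.1] 
1.4 [-28.9 223.8] [-8.7 -0.2]
1.25 [-37.5 222.3] [-8.6 -1.5]
1.1 [-45.7 219.5] [-8.3 -2.8]
0.95 [-53.5 215.5] [-7.7 -4. ]
0.8 [-60.5 210.4] [-7.1 -5.1]
0.65 [-66.8 204.3] [-6.2 -6.1]
0.5 [-72.  197.3] [-5.2 -7. ]
0.4 [-74.9 192.3] [-2.9 -5. ]
0.3 [-77.2 187. ] [-2.4 -5.3]
0.2 [-79.  181.4] [-1.8 -5.5]
0.15 [-79.8 178.6] [-0.7 -2.8]
0.1 [-80.3 175.8] [-0.6 -2.9]
0.05 [-80.7 172.9] [-0.4 -2.9]
0 [-81. 170.] [-0.3 -2.9]
-0.05 [-81.1 167.1] [-0.1 -2.9]
```

```bash
python3 -m pendant '[0,0,-0.021,0,0,0,-0.021,0,0,0,-0.022,0,0,0,0,0]' | grep -E 'clock|pos|force|wid'; python3 -m pendant '[-0.012,0,0,0,-0.012,0,0,0,-0.012,0,0,0,-0.012,0,0,0,0,0,0,0]' 0 20 | grep -E 'clock|pos|force|wid';python3 -m pendant '[0,0,0,0,0,0,0,0,0,0,0,0,0,0,0,0,0,0,0,0]' | grep -E 'clock|pos|force|wid'; python3 chk.py
python3 - <<'E'
from h import *
S=shot("side"); a=cv2.resize(S[0]["frame"][130:205,285:385],(800,600),interpolation=cv2.INTER_CUBIC)
save("l.png",a)
E
```

```text
clock: 27.88
tool_pos: [0.6351, 0.0077, 0.2279]
contact_force: [0.4, -0.5, -0.1]
grip_width: 0.0442
clock: 28.3
tool_pos: [0.6078, -0.0356, 0.2228]
contact_force: [0.1, -0.5, 0.2]
grip_width: 0.013
clock: 28.72
tool_pos: [0.6092, -0.0329, 0.2232]
contact_force: [0.7, 0.3, -0.4]
grip_width: 0.0006
lever,slope,ky [ 1.552 -0.117  0.036]
fit [ 0.609  -0.0333] yaw -31.3 lever 1.552 slope -0.117 ky 0.0361
handle_grip [-0.2 -3.1] 0.85; loop_bar [ 0.4 -0.4] 0.51; loop_bar [ 0.1 -0.7] 0.61; keeper_seat [-1.2 -1.5] 0.8; keeper_seat [-0.3  1.6] 0.81; 
[('loop_bar', array([0.0354, 0.1676])), ('tab_grip', array([0.0541, 0.1856]))] tcp [1.000e-04 1.000e-04 2.233e-01]
```

View pics/l.png

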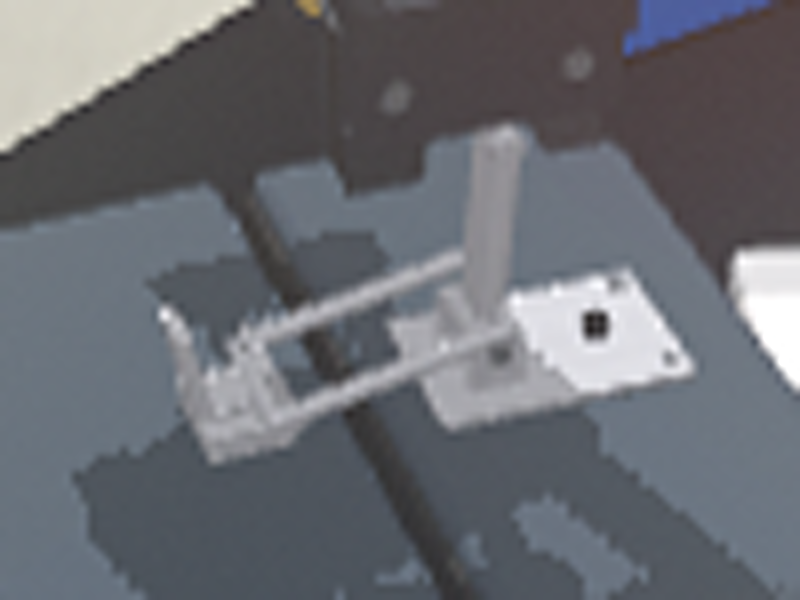

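```bash
g(){ grep -E 'clock|pos|force'; }
python3 -m pendant '[-0.007,0,0,0,-0.006,0,0,0,-0.005,0,0,0,-0.004,0,0,0,-0.004,0,0,0]'|g
python3 -m pendant '[-0.0045,0,0,0,-0.0045,0,0.0006,0,-0.0043,0,0.0008,0,-0.0042,0,0.0014,0,-0.0042,0,0.0014,0]'|g
python3 -m pendant '[-0.0039,0,0.002,0,-0.0039,0,0.002,0,-0.0036,0,0.0025,0,-0.0036,0,0.0025,0,-0.0031,0,0.003,0]'|g
```

```text
clock: 29.58
tool_pos: [0.5955, -0.056, 0.2233]
contact_force: [-0.0, 1.9, -1.3]
clock: 30.0
tool_pos: [0.5844, -0.0743, 0.219]
contact_force: [2.2, 3.5, -0.6]
clock: 30.42
tool_pos: [0.575, -0.0901, 0.207]
contact_force: [0.9, 3.5, 0.1]
```

```bash
g(){ grep -E 'clock|pos|force'; }
python3 -m pendant '[-0.003,0,0.0045,0,-0.003,0,0.0045,0,-0.0025,0,0.004,0,-0.0018,0,0.004,0,-0.0015,0,0.004,0]'|g
python3 -m pendant '[-0.0008,0,0.0025,0,-0.0008,0,0.0025,0]'|g
python3 -m pendant '[-0.0003,0,0.0015,0,-0.0003,0,0.0015,0]'|g
```

```text
clock: 30.83
tool_pos: [0.5689, -0.1003, 0.1856]
contact_force: [0.3, -0.7, 1.2]
clock: 31.0
tool_pos: [0.5682, -0.1013, 0.1806]
contact_force: [0.3, -0.6, 0.2]
clock: 31.17
tool_pos: [0.568, -0.1017, 0.1779]
contact_force: [-0.4, -0.7, -0.3]
```

```bash
python3 chk.py
```

```text
lever,slope,ky [-0.088 -0.017  0.031]
fit [ 0.609  -0.0333] yaw -31.3 lever -0.088 slope -0.017 ky 0.0312
handle_grip [ 3.  -2.6] 0.63; handle_grip [-1.9 -0.4] 0.91; loop_bar [0.9 3.7] 0.59; loop_bar [ 1. -1.] 0.87; keeper_seat [-0.6 -1.5] 0.79; keeper_seat [ 1.  -1.7] 0.72; 
[('loop_bar', array([0.0284, 0.1621])), ('tab_grip', array([0.0452, 0.1818]))] tcp [ 0.0006 -0.0797  0.1782]
```

```bash
g(){ grep -E 'pos|force'; }
python3 -m pendant '[0,0,0.0015,0,0,0,0.0015,0,0,0,0.001,0]'|g
for i in 1 2 3; do python3 -m pendant '[0,0,0.0008,0,0,0,0,0]'|g; done
```

```text
tool_pos: [0.5679, -0.1017, 0.1739]
contact_force: [-0.2, -0.3, -0.5]
tool_pos: [0.5679, -0.1017, 0.1731]
contact_force: [0.2, 0.9, -0.7]
tool_pos: [0.568, -0.1017, 0.1724]
contact_force: [-1.1, 0.0, -0.9]
tool_pos: [0.568, -0.1017, 0.1716]
contact_force: [-0.3, -0.1, -1.0]
```

```bash
g(){ grep -E 'pos|force'; }
for i in 1 2 3 4; do python3 -m pendant '[0,0,0.0007,0,0,0,0,0]'|g; done
```

```text
tool_pos: [0.568, -0.1017, 0.1709]
contact_force: [-0.1, -1.1, -0.1]
tool_pos: [0.568, -0.1017, 0.1702]
contact_force: [0.2, 0.4, 0.2]
tool_pos: [0.568, -0.1017, 0.1695]
contact_force: [-0.1, -0.1, -0.7]
tool_pos: [0.568, -0.1017, 0.1688]
contact_force: [-1.1, -1.3, -0.2]
```

```bash
g(){ grep -E 'pos|force'; }
for i in 1 2 3 4; do python3 -m pendant '[0,0,0.0007,0,0,0,0,0]'|g|tr '\n' ' '; done
```

```text
tool_pos: [0.568, -0.1017, 0.1681] contact_force: [-0.8, -0.1, -0.1] tool_pos: [0.568, -0.1017, 0.1678] contact_force: [-1.0, -0.3, 3.3] tool_pos: [0.5681, -0.1017, 0.1676] contact_force: [-2.8, 0.7, 7.3] tool_pos: [0.5681, -0.1018, 0.1675] contact_force: [-4.8, 0.6, 12.0]
```

```bash
python3 -m pendant '[0,0,0.0005,0,0,0,0,0,0,0,0,0]';python3 -m pendant '[0,0,0,0,0,0,0,0,0,0,0,0,0,0,0,0]'; python3 chk.py
```

```text
clock: 33.9
tool_pos: [0.5681, -0.1018, 0.1674]
ee_rot: [2.733, 1.547, 0.001]
contact_force: [-4.9, 0.8, 14.4]
grip_width: 0.0006
clock: 34.23
tool_pos: [0.5682, -0.1018, 0.1674]
ee_rot: [2.733, 1.547, 0.001]
contact_force: [-5.8, 1.1, 14.0]
grip_width: 0.0005
lever,slope,ky [-0.071 -0.052  0.031]
fit [ 0.609  -0.0333] yaw -31.3 lever -0.071 slope -0.052 ky 0.0313
handle_grip [ 3.6 -2.1] 0.81; handle_grip [-2.1 -1. ] 0.75; loop_bar [-1.  -0.8] 0.53; loop_bar [-2.4  0.2] 0.93; keeper_seat [-3.7  0.5] 0.61; keeper_seat [-0.4 -0.9] 0.83; 
[('loop_bar', array([0.0282, 0.1597])), ('tab_grip', array([0.0458, 0.1788]))] tcp [ 0.0006 -0.0797  0.1674]
```

```bash
python3 -m pendant '[0,0,-0.002,0,0,0,-0.004,0,0,0,-0.015,0,0,0,-0.03,0,0,0,-0.03,0]'|grep force; python3 -m pendant '[-0.01,0,-0.03,0,-0.01,0,-0.03,0,0,0,-0.01,0,0,0,0,0,0,0,0,0]'; python3 chk.py
python3 - <<'E'
from h import *
S=shot("side"); a=cv2.resize(S[0]["frame"][130:205,285:385],(800,600),interpolation=cv2.INTER_CUBIC)
w=shot("wrist")[0]["frame"]; b=cv2.resize(w,(480,300))
save("m.png",np.vstack([cv2.resize(a,(480,300)),b]))
S={n:shot(n) for n in("side","top")}
for t in "bottle tip_box pipette keeper_seat".split():
    q=[(n,lm(S[n][0],t)[0]) for n in S]
    if all(x[1] is not None for x in q): print(t,tri([ray(*S[n][1:],x) for n,x in q])[0].round(3))
E
```

```text
contact_force: [0.3, -0.7, 1.0]
clock: 35.47
tool_pos: [0.5577, -0.1186, 0.3154]
ee_rot: [-2.733, -1.547, 0.001]
contact_force: [-0.8, -0.5, -1.7]
grip_width: 0.0004
lever,slope,ky [-0.128 -0.171  0.033]
fit [ 0.609  -0.0333] yaw -31.3 lever -0.128 slope -0.171 ky 0.0332
handle_grip [ 0.3 -0.8] 0.8; handle_grip [ 1.1 -1.2] 0.82; loop_bar [-116.3  -47.1] 0.16; loop_bar [-1.8  1. ] 0.6; keeper_seat [-3.9 -1.2] 0.7; keeper_seat [-1.2 -1.7] 0.72; 
[('loop_bar', array([0.0275, 0.1509])), ('tab_grip', array([0.0471, 0.1678]))] tcp [ 0.0005 -0.0996  0.3161]
bottle [ 0.792  0.116 -0.009]
tip_box [ 0.565 -0.26   0.004]
keeper_seat [ 0.618 -0.006  0.172]
```

View pics/m.png

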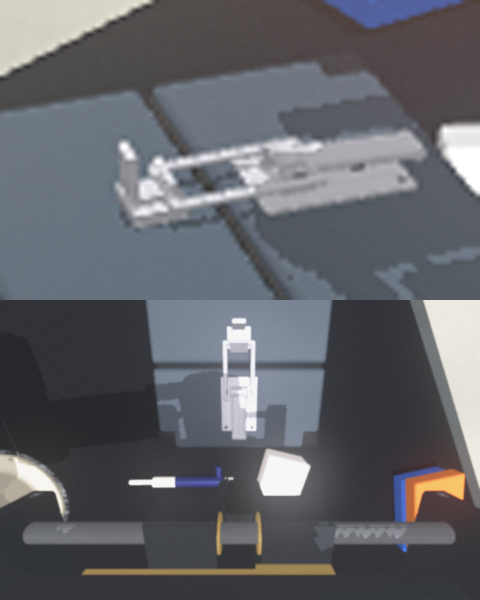

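```bash
python3 -c "
from h import *
print(env.sign_off())"
```

```text
the job is handed in; nothing more can be done
None
```

The case appears latched, and I handed the job in at about 36 s of the 64 s allowed. I don't have a verdict on it.

- **Hooking the loop:** I pinched the loop's tab and lowered the bar behind the keeper until it touched the foot plate with about 5 N. I then drew it back until the pull rose to about 11.5 N and the bar stopped moving, and let go of the tab. The loop stayed hooked.
- **Closing the lever:** I swung the lever over with the shut fingers in one sweep. It passed dead centre and dropped on its own to near home. I had paused for about half a second there to take camera readings. I then pressed it onto its stop at about 14–15 N for roughly half a second, and backed off.

**Last checks:**
- **Picture:** the final picture shows the lever flat, the loop straight and hooked on the keeper, the seam narrow, and nothing touching the latch.
- **Keeper position:** the fit put the keeper at about 31 mm from the seam while I pressed, against about 36 mm before. The bar read about 28 mm, which fits a closed lid.
- **Lid angle:** I did not measure it directly.

**Checks that disagreed or were missing:**
- **Side camera:** its last bar detection was a false one (p 0.16).
- **Lever angle:** it fitted at -0.13 after I let go, outside the stated home range of -0.08 to 0.08. With the finger pressing, it fitted at -0.07. I put the difference down to the few millimetres of detection error.
- **Bystanders:** the bottle is where it was. The tip box read about 1 cm off, which I took as noise because the arm never went near it. The pipette was not triangulated at the end. The beaker never gave a usable position, and neither of them was approached.

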